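# Fit the knurled drive coupling over the cross-pin of a mixer bearing unit and hold it home

### The arm

A 7-joint arm with a two-finger parallel gripper is mounted at the origin on the work surface. World frame = base frame: x ahead of the robot, y to its left, z up, the work surface at z = 0. Lengths are in m, angles in rad, forces in N, time in s.
With the tool pointing down it reaches from about 0.4 to 0.925 m from the base axis. Payload 5.6 kg.
Tool frame: the origin (TCP) lies midway between the tips of the shut fingers; the grasp point (between the pads) lies 19 mm behind it; z points along the fingers, y is the line along which they close (so a half turn about z gives the same grasp; the last joint's range is limited). The gripper opens to 85 mm and grips with 20 to 120 N. Pads are 22 mm wide; open, the fingers measure 114 mm over their backs; the gripper's body (76 mm by 85 mm) begins 54 mm behind the grasp point. The pads swing forward as they close: fully open they stand 13 mm farther back than shut.
Start: joints at [-1.249, 0.468, -0.012, 1.603, 0.006, 1.071, -0.056], TCP at [0.232, 0.607, 0.2] pointing down, gripper open.
Joint ranges: [-2.53, 2.53], [-0.31, 2.02], [-1.57, 1.55], [0.28, 2.44], [-1.29, 4.43], [0.15, 1.84], [-2.92, 2.92]. Speed limits (rad/s): [2.57, 2.57, 3.14, 3.14, 3.14, 3.14, 3.14].

### API

Orientations are given as [roll, pitch, yaw] about the fixed x, y, z axes, in that order (R = Rz(yaw) Ry(pitch) Rx(roll)).
In Python, from station import env, capture, sign_off gives the robot as it stands.
- The arm moves only by the tool play_rows, never from a script. Its argument "series" is a list of rows, each an object with "dp": the shift along the world's x, y, z normalised to -1 to 1, where 1 is 0.025 m, a list of three; "angular": the turn, a rotation vector about the world's x, y, z normalised to -1 to 1, where 1 is 4 degrees, a list of three. A call has 1 to 5 rows; each row shifts and turns the commanded pose from where the row before left it; what a row does not reach is not made up. A row lasts 1/10 s, in which the tool goes at most 50 mm and 8.59 degrees, less where a joint would pass 70% of its speed; a pose out of reach is approached as far as the arm can. A call with a number of a shift or a turn outside -1 to 1 is refused whole. A call with a gripper value outside its range is refused whole. "fingers" is the opening, from -1 (shut) to 1 (fully open), set as the call begins (left out, the last holds). The fingers move at their own pace and stop on an object; the grip force is fixed at half the most. Time passes only in rows, so rows that do not move let the fingers close. It gives the time, the measured TCP pose, the force, the opening and the grip force at its end, in the units of the state.
- env.get_obs(): the state, without advancing time (a new reading comes with each control period).
- capture(name): name is "scene" or "top" or "wrist"; returns a dict with "img" (400x640x3 uint8, red, green, blue), "depth" (400x640 float32, m along the optical axis (not along the pixel's ray), 0 where there is no reading), "camera_matrix" (3x3 intrinsics, pixels), "xyz" and "attitude" of the camera in the world. Camera axes: x right, y down, z forward; pixel columns grow to the right and rows downward; lengths in m; the calibration is good to about 2 mm. A picture is of the moment at which its call begins.
- sign_off(): hands the job in; it is judged then, once.
The state is a dict: "time_s": time; "qpos": joint angles; "qvel": joint speeds; "tau": joint torques, N m; "tcp_pos": TCP position; "eef_rot": TCP orientation; "contact_force": force on the tool from outside, world axes, zero at the start; "torque": the same for the moment, N m; "width": opening from 0.0 (shut) to 1.0 (fully open); "finger_force": force on a finger pad.
Only numpy, scipy, OpenCV 4.12 (cv2) and the standard library are available. Lean on these libraries where they do the work, as an engineer would, in place of code of your own. Each camera call takes 0.05 s, during which the arm holds its last target. There are 200 camera calls.

### The job

Seat the mixer's bearing unit (the flanged plate with the upright spindle) flat and square in the rectangular pocket of the white cradle and let go of it. Then put the green knurled collar, closed side up, over the spindle and turn it until one of its hidden keyways drops over the cross-pin, and push it fully down against the spring. Finish while still holding it pushed home with the gripper, as the spring lifts it if you let go; leave the other things on the counter where they are.

Things in the scene. Friction and masses are not known exactly. Their poses are not given: they have to be found in the camera images.
- cradle: fixed white block 130 (its x) x 120 (its y) x 22 mm high, standing on the counter, with a rectangular pocket in the middle of its top, 68 mm along its x by 56 mm along its y, 10 mm deep (floor 12 mm above the counter), with a 4 mm chamfer round the rim as lead-in. Origin at the centre of its underside, z up
- unit: loose bearing unit, 0.35 kg: aluminium flange 64 (its x) x 52 (its y) x 12 mm with an upright steel spindle in its middle, 18 mm diameter, ending 48 mm above the underside (top 5 mm tapered). Origin at the centre of the flange's underside, z up. Pick it up from above by the spindle, fingers closing along its y. Either way round in the pocket is right
- cross_pin (a point): centre of the brass cross-pin through the unit's spindle, 34 mm above the unit's underside; the pin is 5 mm thick and 30 mm long, along the unit's x
- spring_plate (a joint): how far the orange spring plate (44 mm across, round the unit's spindle) is pressed down, m: 0 free (top 26 mm above the unit's underside), 0.010 at its stop (top 16 mm above it). The spring needs 3 N to start and 8 N at the stop
- collar: loose green knurled collar, 0.13 kg, 52 mm outside diameter, 40 mm high, standing open side down. Origin at the centre of its underside, z up. Inside: bore 23 mm across, 35 mm deep, with four keyways 90 degrees apart, 9 mm wide, full depth, 35 mm across from end to end. They are hidden and do not follow the body's axes: find them by turning, 90 degrees at most
- collar_top (a point): centre of the collar's closed top. Over the spindle this is 76.5 mm above the unit's underside while the collar still rests on the cross-pin, and 56 mm above it when fully home (collar's underside then 16 mm above the unit's underside, on the fully pressed spring plate)
- water_bottle: bystander: clear water bottle with blue label, 64 mm across, 190 tall; origin at centre of underside
- sample_jar: bystander: glass sample jar with red lid, 60 mm across, 80 tall; origin at centre of underside
- spatula: bystander: spatula lying flat, 240 mm long along its x; origin under its middle
- steel_cup: bystander: open steel cup, 80 mm across, 85 tall; origin at centre of underside
- spare_ring: bystander: flat grey spare ring, 56 mm outside, 42 inside, 8 thick, lying flat; not part of this job; origin at centre of underside
- screwdriver: bystander: screwdriver lying flat, 180 mm long along its x; origin under its middle
- black_case: bystander: soft-cornered dark case 110 x 170 x 45 mm; origin at centre of underside
- phone: bystander: phone lying flat, 150 x 72 x 9 mm (long along its x); origin at centre of underside
Things that resemble listed ones, but are neither listed nor needed, are in the scene too. What is meant by the collar is not blue or pink, and is the larger of those in its own colour.

How it is judged:
By the outcome, as a careful person would: the job done as asked, in the order asked, and still so for the second after the job is handed in, while the arm keeps its last pose, push and grip.
It also fails if it takes over 61 s, if anything falls off the work surface, if the arm or the gripper's body presses on something with over 40 N, if the wrist force passes 120 N, or if a joint passes its speed limit or range.

## Working session

There is one attempt and no reset: what is moved stays moved. The work goes in short steps, Python scripts to look and compute and a tool call to move; the robot and the scene stay as the last step left them, time stands still between calls to the robot, and variables do not carry over. Pictures are saved under pics/ and viewed, at most 10 in all, crops included, and the job is handed in when it is done.

Besides the shell and the picture viewer there is one more tool, called after "Emit:" as name(argument=value, ...) on one line, values as JSON. play_rows: Moves the arm, as the interface text tells. Its arguments: {"type":"object","properties":{"series":{"type":"array","items":{"type":"object","properties":{"dp":{"type":"array","items":{"type":"number","minimum":-1,"maximum":1}},"angular":{"type":"array","items":{"type":"number","minimum":-1,"maximum":1}}}}},"fingers":{"type":"number"}},"required":["series"]}

```bash
mkdir -p pics; ls
cat > h.py <<'E'
import numpy as np,cv2
from scipy.spatial.transform import Rotation as R
from station import env,capture
def shot(n,f):
    c=capture(n); np.savez(f'pics/{f}.npz',**{k:np.asarray(v) for k,v in c.items()})
    cv2.imwrite(f'pics/{f}.png',c['img'][:,:,::-1]); return c
def load(f): return np.load(f'pics/{f}.npz')
def rot(c):
    a=np.asarray(c['attitude']); return a if a.shape==(3,3) else R.from_euler('xyz',a).as_matrix()
def ray(c,u,v,z):
    "pixel to world on plane z"
    d=rot(c)@np.linalg.solve(c['camera_matrix'],[u,v,1.]);p=np.asarray(c['xyz']);return p+d*(z-p[2])/d[2]
def cloud(c):
    v,u=np.mgrid[:400,:640];D=c['depth']
    P=np.stack([u*D,v*D,D],-1)@np.linalg.inv(c['camera_matrix']).T
    return P@rot(c).T+c['xyz']
E
python3 - <<'E'
from h import *
for n in('top','scene'):
    c=shot(n,n+'0');print(n,c['xyz'],c['attitude'],c['camera_matrix'])
print(env.get_obs())
E
```

```text
pics
top [4.47239378e-01 1.34480448e-03 1.79388138e+00] [-3.08841898  0.0205332  -1.56008121] [[505.80598927   0.         321.25989048]
 [  0.         505.80598927 207.34454034]
 [  0.           0.           1.        ]]
scene [1.19993715 0.85612065 0.89980744] [-2.24446955  0.00565446  2.49900574] [[453.17083607   0.         316.75292167]
 [  0.         453.17083607 201.82003782]
 [  0.           0.           1.        ]]
{'time_s': 0.1, 'qpos': array([-1.24900209,  0.46831583, -0.0116104 ,  1.60353183,  0.00601973,
        1.07140732, -0.05629351]), 'qvel': array([ 8.48855152e-04,  9.43055832e-04,  1.25288304e-04, -4.20947661e-03,
       -6.66000090e-04, -6.40880569e-05, -2.29548276e-03]), 'tau': array([ 1.03852970e-03, -5.33525419e+01,  2.13044405e-02, -2.51966715e+01,
        1.13876467e-02,  4.34337999e-03,  1.85360864e-05]), 'tcp_pos': array([0.23175998, 0.60668345, 0.19931618]), 'eef_rot': array([-3.13996978e+00,  1.30727389e-04,  2.77675678e+00]), 'contact_force': array([ 0.02183057, -0.39406812,  0.379871  ]), 'torque': array([-0.00168316, -0.01598775, -0.02430539]), 'finger_force': 0.0, 'width': 1.0016845076149044}
```

View pics/top0.png

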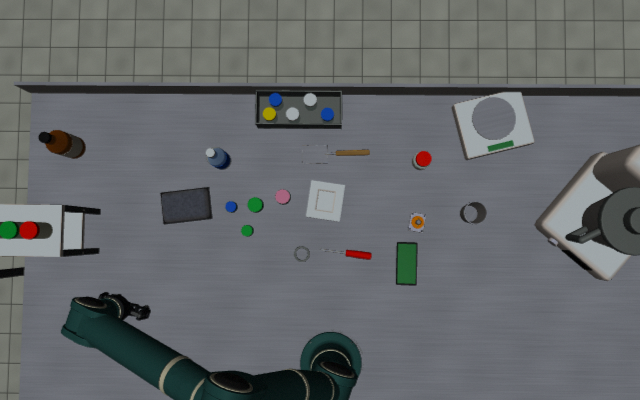

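View pics/scene0.png

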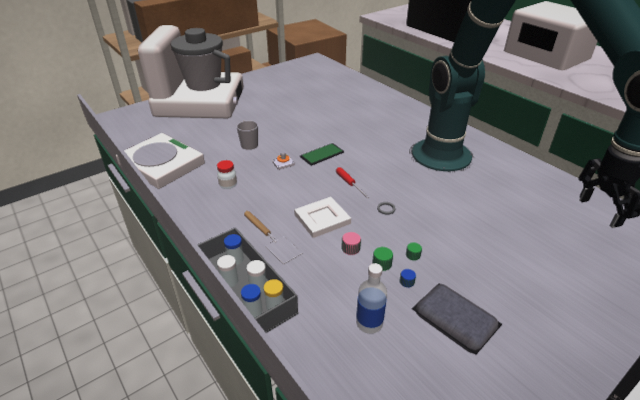

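The top view shows the cradle at (325,201), the unit at (417,222), and caps at (256,205) large green, (247,230) small green, (283,197) pink and (231,207) blue. The large green one at (256,205) fits "collar": it isn't blue or pink, and it's the larger of the two greens. I'll confirm that in an enlarged crop.

Run:
```python
from h import *
c=load('top0');im=c['img'][:,:,::-1]
b=cv2.resize(im[180:245,225:305],None,fx=5,fy=5,interpolation=cv2.INTER_CUBIC)
a=cv2.resize(im[172:229,297:353],(395,395),interpolation=cv2.INTER_CUBIC)
u=cv2.resize(im[207:237,402:432],(325,325),interpolation=cv2.INTER_CUBIC)
cv2.imwrite('pics/m.png',np.vstack([np.hstack([b[:,:400],u[:, :],]),])) 
h=cv2.cvtColor(c['img'],cv2.COLOR_RGB2HSV)
P=cloud(c)
for nm,(u0,u1,v0,v1) in dict(big=(240,270,192,218),small=(236,258,222,240)).items():
    m=np.zeros((400,640),bool);m[v0:v1,u0:u1]=True
    m&=(h[...,0]>45)&(h[...,0]<80)&(h[...,1]>120)
    p=P[m];t=p[p[:,2]>p[:,2].max()-.008]
    (x,y),r=cv2.minEnclosingCircle((t[:,:2]*1000).astype(np.float32))
    print(nm,m.sum(),np.median(t[:,2]),x,y,r,t.mean(0))
# cradle: top level pixels
m=np.zeros((400,640),bool);m[172:229,297:353]=True
p=P[m&(P[...,2]>.008)];print('cradle',cv2.minAreaRect((p[:,:2]*1000).astype(np.float32)),np.percentile(p[:,2],[10,50,90]))
m=np.zeros((400,640),bool);m[207:237,402:432]=True
q=P[m&(P[...,2]>.006)];print('unit',len(q),cv2.minAreaRect((q[:,:2]*1000).astype(np.float32)),q[:,2].max(),q[q[:,2]>.04].mean(0))
```

```text
big 178 1.793881376523013 447.2393798828125 1.3448045253753662 9.999999747378752e-05 [4.47239378e-01 1.34480448e-03 1.79388138e+00]
small 106 0.033677345662553315 457.16937255859375 298.45489501953125 19.642227172851562 [0.45503685 0.29891139 0.03396664]
cradle ((560.6300048828125, 29.057159423828125), (188.90167236328125, 223.5941619873047), 87.02091217041016) [0.01091631 0.01980146 0.0263628 ]
unit 297 ((494.2242431640625, -172.21688842773438), (102.13685607910156, 347.974609375), 0.5280125141143799) 1.793881376523013 [ 0.49136054 -0.28301473  0.1223672 ]
```

View pics/m.png

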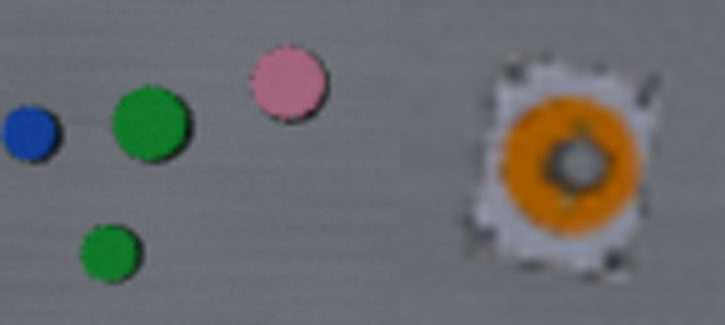

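The crop confirms it: the big green collar is at (150,124) in the crop and is clearly larger than the green at (110,253). The unit's pin runs roughly vertically in the image, which is about world x, with a slight tilt. Next I'll measure both with bad depth filtered out.

Run:
```python
from h import *
c=load('top0');h=cv2.cvtColor(c['img'],cv2.COLOR_RGB2HSV)
P=cloud(c);ok=c['depth']>.1
def box(u0,u1,v0,v1):
    m=np.zeros((400,640),bool);m[v0:v1,u0:u1]=True;return m&ok
m=box(240,270,192,218)&(h[...,0]>45)&(h[...,0]<80)&(h[...,1]>120)
v,u=np.nonzero(m);print('collar px',u.mean(),v.mean(),np.median(P[m][:,2]),ray(c,u.mean(),v.mean(),.037))
m=box(402,432,207,237)&(h[...,0]<25)&(h[...,1]>150);v,u=np.nonzero(m);print('plate',u.mean(),v.mean(),ray(c,u.mean(),v.mean(),.026))
m=box(402,432,207,237)&(c['img'].min(-1)>135)|m
v,u=np.nonzero(m);q=np.array([ray(c,a,b,.014)[:2]*1000 for a,b in zip(u,v)],np.float32);print('unit',cv2.minAreaRect(q))
m=box(300,350,175,226)&(c['img'].min(-1)>170);v,u=np.nonzero(m);q=np.array([ray(c,a,b,.022)[:2]*1000 for a,b in zip(u,v)],np.float32);print('cradle',cv2.minAreaRect(q))
o=env.get_obs();print(o['tcp_pos'],o['time_s'])
w=shot('wrist','w0');Rt=R.from_euler('xyz',o['eef_rot']);print('cam in tcp',Rt.inv().apply(w['xyz']-o['tcp_pos']),(Rt.inv().as_matrix()@rot(w)).round(2))
```

```text
collar px 254.84745762711864 204.28813559322035 0.039690987326779226 [0.54882485 0.27033148 0.037     ]
plate 417.2371134020619 221.57731958762886 [ 0.49454798 -0.29612882  0.026     ]
unit ((495.3805236816406, -296.0841979980469), (46.783782958984375, 57.348304748535156), 79.82768249511719)Traceback (most recent call last):
  File "<stdin>", line 11, in <module>
cv2.error: OpenCV(4.12.0) /io/opencv/modules/imgproc/src/convhull.cpp:143: error: (-215:Assertion failed) total >= 0 && (depth == CV_32F || depth == CV_32S) in function 'convexHull'
```

Run:
```python
from h import *
c=load('top0');g=c['img'].min(-1);print(g[201,305:347:3],g[180:226:3,325])
m=np.zeros((400,640),np.uint8);m[172:229,300:352]=(g[172:229,300:352]>150)
v,u=np.nonzero(m)
if len(u):
    q=np.array([ray(c,a,b,.022)[:2]*1000 for a,b in zip(u,v)],np.float32);print('cradle',len(u),cv2.minAreaRect(q))
o=env.get_obs();w=shot('wrist','w0');Rt=R.from_euler('xyz',o['eef_rot']);print('cam in tcp',Rt.inv().apply(w['xyz']-o['tcp_pos']),(Rt.inv().as_matrix()@rot(w)).round(2),w['camera_matrix'][0])
```

```text
[105 149 159 160 141 160 158 159 160 158 158 159 159 104] [106 158 157 156 159 160 158 158 159 159 156 159 159 138 104 102]
cradle 1107 ((565.4223022460938, 25.556934356689453), (116.88938903808594, 126.87240600585938), 82.33255004882812)
cam in tcp [ 0.0678564  -0.00023817 -0.172727  ] [[-0.   -0.96 -0.27]
 [ 1.   -0.    0.  ]
 [-0.   -0.27  0.96]] [287.17425155   0.         324.5946965 ]
```

Emit:
play_rows(series=[{"dp": [0.6, -0.8, 0.4], "angular": [0, 0, 0.5]}, {"dp": [0.6, -1, 0.4], "angular": [0, 0, 0.5]}, {"dp": [0.6, -1, 0.4], "angular": [0, 0, 0.5]}, {"dp": [0.6, -1, 0.4], "angular": [0, 0, 0.5]}, {"dp": [0.6, -1, 0.4], "angular": [0, 0, 0.5]}])

```text
time_s: 0.65
tcp_pos: [0.3074, 0.4859, 0.2502]
eef_rot: [-3.141, -0.0, 2.953]
contact_force: [0.2, -0.3, -0.2]
width: 1.0
finger_force: 0.0
```

Emit:
play_rows(series=[{"dp": [0.6, -1, 0], "angular": [0, 0, 0.3]}, {"dp": [0.6, -1, 0], "angular": [0, 0, 0]}, {"dp": [0.6, -1, 0], "angular": [0, 0, 0]}, {"dp": [0.6, -1, 0], "angular": [0, 0, 0]}, {"dp": [0.6, -1, 0], "angular": [0, 0, 0]}])

```text
time_s: 1.15
tcp_pos: [0.3823, 0.3609, 0.25]
eef_rot: [-3.141, -0.0, 2.972]
contact_force: [1.0, 0.6, 0.9]
width: 1.003
finger_force: 0.0
```

Emit:
play_rows(series=[{"dp": [0.4, -1, 0], "angular": [0, 0, 0]}, {"dp": [0.2, -1, 0], "angular": [0, 0, 0]}, {"dp": [0, -1, 0], "angular": [0, 0, 0]}, {"dp": [0, -1, 0], "angular": [0, 0, 0]}, {"dp": [0, -1, 0], "angular": [0, 0, 0]}])

```text
time_s: 1.65
tcp_pos: [0.3967, 0.236, 0.25]
eef_rot: [-3.141, -0.0, 2.972]
contact_force: [0.5, 0.6, -0.3]
width: 1.004
finger_force: 0.0
```

Emit:
play_rows(series=[{"dp": [0.4, -1, 0], "angular": [0, 0, 0]}, {"dp": [0.4, -1, 0], "angular": [0, 0, 0]}, {"dp": [0.4, -1, 0], "angular": [0, 0, 0]}, {"dp": [0.4, -1, 0], "angular": [0, 0, 0]}, {"dp": [0.4, -1, 0], "angular": [0, 0, 0]}])

```text
time_s: 2.15
tcp_pos: [0.447, 0.1111, 0.2502]
eef_rot: [3.142, -0.0, 2.972]
contact_force: [-0.5, 0.7, -0.0]
width: 1.0
finger_force: 0.0
```

Emit:
play_rows(series=[{"dp": [0.7, -0.9, 0], "angular": [0, 0, 0]}, {"dp": [0.7, -0.9, 0], "angular": [0, 0, 0]}, {"dp": [0.7, -0.8, 0], "angular": [0, 0, 0]}, {"dp": [0.7, -0.8, 0], "angular": [0, 0, 0]}, {"dp": [0, 0, 0], "angular": [0, 0, 0]}])

```text
time_s: 2.65
tcp_pos: [0.5184, 0.0238, 0.25]
eef_rot: [-3.14, 0.001, 2.967]
contact_force: [-0.9, 0.0, -0.6]
width: 0.996
finger_force: 0.0
```

Run:
```python
from h import *
shot('wrist','wc');print(env.get_obs()['tcp_pos'])
```

```text
[0.51724345 0.02575076 0.24983835]
```

Emit:
play_rows(series=[{"dp": [-0.6, -1, 0], "angular": [0, 0, 0]}, {"dp": [-0.6, -1, 0], "angular": [0, 0, 0]}, {"dp": [-0.6, -1, 0], "angular": [0, 0, 0]}, {"dp": [-0.6, -1, 0], "angular": [0, 0, 0]}, {"dp": [-0.6, -1, 0], "angular": [0, 0, 0]}])

```text
time_s: 3.2
tcp_pos: [0.4408, -0.0974, 0.2501]
eef_rot: [3.141, -0.0, 2.974]
contact_force: [-0.0, -0.1, -0.1]
width: 0.997
finger_force: 0.0
```

Emit:
play_rows(series=[{"dp": [0, -1, 0], "angular": [0, 0, 0]}, {"dp": [0, -1, 0], "angular": [0, 0, 0]}, {"dp": [0, -1, 0], "angular": [0, 0, 0]}, {"dp": [0, -1, 0], "angular": [0, 0, 0]}, {"dp": [0, -1, 0], "angular": [0, 0, 0]}])

```text
time_s: 3.7
tcp_pos: [0.4418, -0.2222, 0.2501]
eef_rot: [3.14, -0.0, 2.974]
contact_force: [0.2, 0.2, 0.3]
width: 0.998
finger_force: 0.0
```

Emit:
play_rows(series=[{"dp": [0, -1, -0.5], "angular": [0, 0, 0]}, {"dp": [0, -1, -0.5], "angular": [0, 0, 0]}, {"dp": [0, -0.8, -0.5], "angular": [0, 0, 0]}, {"dp": [0, 0, -0.5], "angular": [0, 0, 0]}, {"dp": [0, 0, 0], "angular": [0, 0, 0]}])

```text
time_s: 4.2
tcp_pos: [0.4409, -0.2907, 0.1983]
eef_rot: [3.14, -0.004, 2.973]
contact_force: [-0.2, 0.4, 0.4]
width: 0.999
finger_force: 0.0
```

Run:
```python
from h import *
shot('wrist','wu');print(env.get_obs()['tcp_pos'])
a=cv2.imread('pics/wc.png');b=cv2.imread('pics/wu.png')
cv2.imwrite('pics/m2.png',np.hstack([a[:,120:520],b[:,120:520]]))
```

```text
[ 0.44162032 -0.29070284  0.19927634]
```

View pics/m2.png

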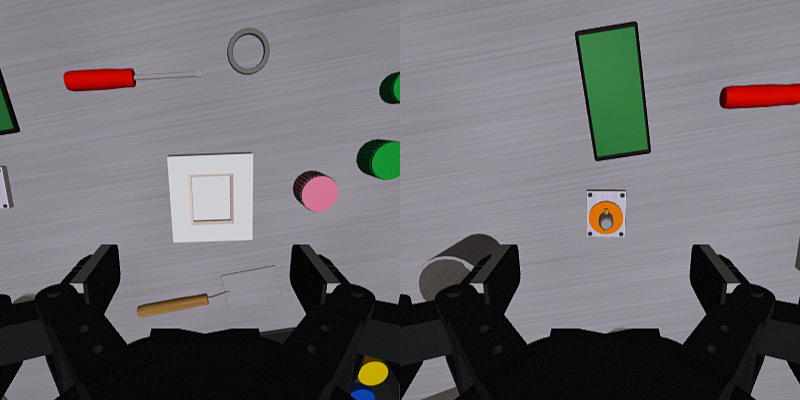

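The left half shows the cradle at about (210,197) with its pocket at (212,198). The right half shows the unit at (606,213) with the spindle leaning toward the camera. Next I'll measure both precisely from these wrist shots.

Run:
```python
from h import *
def rects(f,sl,lo,hi,br,plane):
    c=load(f);P=cloud(c);g=c['img'].min(-1)
    m=np.zeros((400,640),bool);m[sl]=1
    m&=(P[...,2]>lo)&(P[...,2]<hi)&(g>br)&(c['depth']>.05)
    v,u=np.nonzero(m);q=np.array([ray(c,a,b,plane)[:2]*1000 for a,b in zip(u,v)],np.float32)
    print(f,m.sum(),np.median(P[m][:,2]),cv2.minAreaRect(q));return c,P,m
c,P,m=rects('wc',np.s_[140:260,275:385],.0185,.026,140,.022)
# pocket floor
rects('wc',np.s_[165:235,300:365],.008,.0165,140,.012)
c,P,m=rects('wu',np.s_[180:245,300:350],.0075,.017,110,.012)
h=cv2.cvtColor(c['img'],cv2.COLOR_RGB2HSV)
k=np.zeros_like(m);k[180:245,300:350]=1
o=k&(h[...,0]<22)&(h[...,1]>170);v,u=np.nonzero(o);
q=np.array([ray(c,a,b,.026)[:2]*1000 for a,b in zip(u,v)],np.float32);print('plate',cv2.minEnclosingCircle(q),cv2.fitEllipse(cv2.convexHull(q)))
s=k&(P[...,2]>.042)&(P[...,2]<.06);print('spindle top',s.sum(),P[s].mean(0),P[s][:,2].max())
i=c['img'][170:255,300:350][:,:,::-1]
j=load('wc')['img'][140:255,280:385][:,:,::-1]
cv2.imwrite('pics/m3.png',np.hstack([cv2.resize(i,(353,600),interpolation=cv2.INTER_CUBIC),cv2.resize(j,(440,600),interpolation=cv2.INTER_CUBIC)]))
```

```text
wc 5163 0.020823412018905363 ((564.8353881835938, 24.00914764404297), (119.63817596435547, 129.77328491210938), 82.09891510009766)
wc 1650 0.010850205325598633 ((566.8464965820312, 23.3201904296875), (57.774906158447266, 70.48839569091797), 82.0873031616211)
wu 814 0.010883513193329059 ((492.87677001953125, -298.2882385253906), (51.21171569824219, 62.769474029541016), 79.33344268798828)
plate ((493.23236083984375, -298.0754699707031), 21.793333053588867) ((493.34320068359375, -298.3453063964844), (42.658203125, 43.01936721801758), 111.12360382080078)
spindle top 153 [ 0.49203733 -0.29825496  0.04546632] 0.04874634796994687
```

View pics/m3.png

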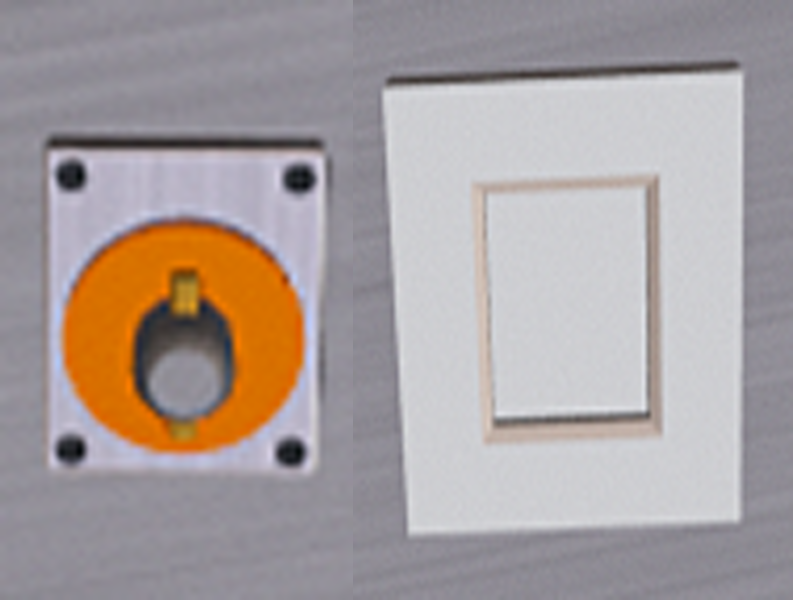

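Emit:
play_rows(series=[{"dp": [0.7, -0.1, 0], "angular": [0, 0, -0.25]}, {"dp": [0.7, -0.1, 0], "angular": [0, 0, 0]}, {"dp": [0.66, -0.1, -0.4], "angular": [0, 0, 0]}, {"dp": [0, 0, -1], "angular": [0, 0, 0]}, {"dp": [0, 0, -1], "angular": [0, 0, 0]}])

```text
time_s: 4.75
tcp_pos: [0.4953, -0.2984, 0.1406]
eef_rot: [3.141, 0.002, 2.958]
contact_force: [-0.6, -0.1, -0.5]
width: 1.001
finger_force: 0.0
```

Emit:
play_rows(series=[{"dp": [0, 0, -1], "angular": [0, 0, 0]}, {"dp": [0, 0, -1], "angular": [0, 0, 0]}, {"dp": [0, 0, -0.5], "angular": [0, 0, 0]}, {"dp": [0, 0, 0], "angular": [0, 0, 0]}])

```text
time_s: 5.15
tcp_pos: [0.4931, -0.2985, 0.0767]
eef_rot: [3.14, -0.002, 2.956]
contact_force: [0.7, 0.9, 0.1]
width: 1.0
finger_force: 0.0
```

Run:
```python
from h import *
o=env.get_obs();print(o['tcp_pos'],np.degrees(o['eef_rot']),o['contact_force'])
c=shot('wrist','w2')
```

```text
[ 0.49311368 -0.29847593  0.07672638] [ 1.79919997e+02 -1.34626514e-01  1.69386502e+02] [0.69117138 0.90878606 0.11777254]
```

View pics/w2.png

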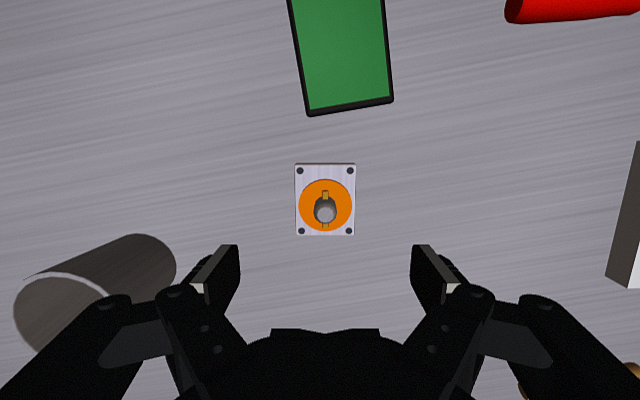

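The unit is at (325,212) and lines up with the finger midpoint at column 325. The cup on the left is clear of the fingers. I'll remeasure from this closer view before going down.

Run:
```python
from h import *
c=load('w2');P=cloud(c);h=cv2.cvtColor(c['img'],cv2.COLOR_RGB2HSV)
k=np.zeros((400,640),bool);k[155:245,285:365]=1
o=k&(h[...,0]<22)&(h[...,1]>170);v,u=np.nonzero(o)
q=np.array([ray(c,a,b,.026)[:2]*1000 for a,b in zip(u,v)],np.float32);print(cv2.fitEllipse(cv2.convexHull(q)))
m=k&(c['img'].min(-1)>110)&(P[...,2]>.0075)&(P[...,2]<.017);v,u=np.nonzero(m)
q=np.array([ray(c,a,b,.012)[:2]*1000 for a,b in zip(u,v)],np.float32);print(cv2.minAreaRect(q))
t=load('top0');print('cup',ray(t,473,212,.085))
```

```text
((493.37860107421875, -298.6021423339844), (42.95319747924805, 43.39673614501953), 80.40840148925781)
((492.93206787109375, -298.4481506347656), (51.41159439086914, 62.51985168457031), 79.51689147949219)
cup [ 0.5270686  -0.47293653  0.085     ]
```

Emit:
play_rows(series=[{"dp": [0, 0, -0.6], "angular": [0, 0, 0]}, {"dp": [0, 0, -0.6], "angular": [0, 0, 0]}, {"dp": [0, 0, -0.5], "angular": [0, 0, 0]}, {"dp": [0, 0, -0.2], "angular": [0, 0, 0]}, {"dp": [0, 0, 0], "angular": [0, 0, 0]}])

```text
time_s: 5.7
tcp_pos: [0.4926, -0.3, 0.029]
eef_rot: [3.141, -0.002, 2.955]
contact_force: [-0.1, 0.3, 0.2]
width: 0.998
finger_force: 0.0
```

Emit:
play_rows(fingers=-1, series=[{"dp": [0, 0, 0], "angular": [0, 0, 0]}, {"dp": [0, 0, 0], "angular": [0, 0, 0]}, {"dp": [0, 0, 0], "angular": [0, 0, 0]}, {"dp": [0, 0, 0], "angular": [0, 0, 0]}, {"dp": [0, 0, 0], "angular": [0, 0, 0]}])

```text
time_s: 6.2
tcp_pos: [0.4936, -0.3003, 0.0304]
eef_rot: [3.142, 0.0, 2.955]
contact_force: [0.1, -1.2, -0.2]
width: 0.146
finger_force: 0.0
```

Emit:
play_rows(series=[{"dp": [0, 0, 0], "angular": [0, 0, 0]}, {"dp": [0, 0, 0], "angular": [0, 0, 0]}])

```text
time_s: 6.4
tcp_pos: [0.4935, -0.3003, 0.0302]
eef_rot: [3.142, 0.0, 2.955]
contact_force: [0.5, 0.2, 1.0]
width: 0.001
finger_force: 0.0
```

The fingers shut without catching anything, so I'll look before trying again.

Run:
```python
from h import *
shot('wrist','w3');shot('scene','s3')
a=cv2.imread('pics/w3.png');b=cv2.imread('pics/s3.png')
cv2.imwrite('pics/m4.png',np.hstack([a[:,120:520],cv2.resize(b[100:240,215:355],(400,400),interpolation=cv2.INTER_CUBIC)]))
print(env.get_obs()['width'])
```

```text
0.001891209837820989
```

View pics/m4.png

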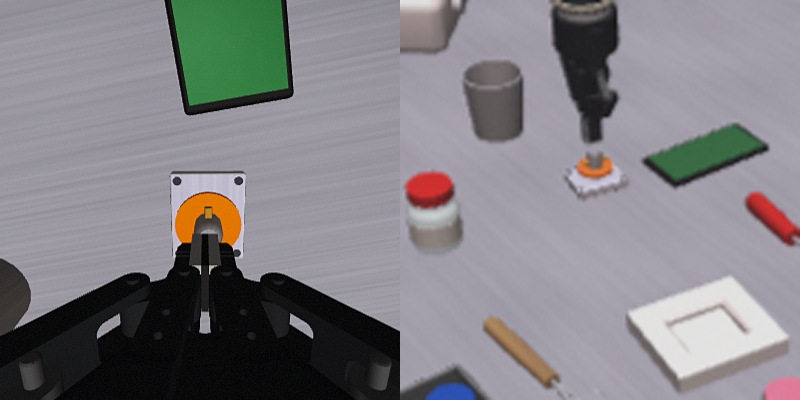

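Run:
```python
from h import *
c=load('w3');P=cloud(c)
for v in range(205,300,5): print(v,c['depth'][v,[312,318,325,332,338]].round(3),P[v,318].round(4),P[v,332].round(4))
o=env.get_obs();print(o['tcp_pos'],o['eef_rot'],c['xyz'],R.from_euler('xyz',o['eef_rot']).inv().apply(c['xyz']-o['tcp_pos']))
# scene cam: fingertip lowest point
s=load('s3');Q=cloud(s);ok=s['depth']>.1
d=s['img'].max(-1)<70
m=np.zeros((400,640),bool);m[130:152,272:292]=1;m&=d&ok&(Q[...,2]>.02);print(Q[m][np.argsort(Q[m][:,2])[:12]].round(4))
```

```text
205 [0.185 0.186 0.188 0.186 0.186] [ 0.479  -0.3022  0.0252] [ 0.4808 -0.2933  0.0248]
210 [0.186 0.187 0.176 0.186 0.187] [ 0.4823 -0.3028  0.0252] [ 0.4837 -0.2938  0.0262]
215 [0.188 0.188 0.178 0.183 0.187] [ 0.4859 -0.3035  0.0246] [ 0.486  -0.2943  0.0292]
220 [0.19  0.179 0.173 0.173 0.182] [ 0.4861 -0.3034  0.0337] [ 0.4856 -0.2945  0.0395]
225 [0.    0.172 0.169 0.171 0.172] [ 0.4865 -0.3033  0.0414] [ 0.4878 -0.295   0.0421]
230 [0.191 0.17  0.166 0.166 0.17 ] [ 0.4884 -0.3036  0.0446] [ 0.4885 -0.2953  0.0482]
235 [0.147 0.147 0.147 0.146 0.169] [ 0.4827 -0.302   0.0662] [ 0.4834 -0.2948  0.0678]
240 [0.14  0.141 0.14  0.141 0.14 ] [ 0.4825 -0.3018  0.0729] [ 0.4839 -0.2951  0.0727]
245 [0.136 0.134 0.136 0.135 0.136] [ 0.482  -0.3016  0.0798] [ 0.4836 -0.2952  0.079 ]
250 [0.13  0.13  0.13  0.13  0.131] [ 0.4826 -0.3016  0.0839] [ 0.4838 -0.2953  0.0839]
255 [0.125 0.125 0.125 0.125 0.125] [ 0.4825 -0.3014  0.0891] [ 0.4838 -0.2955  0.0888]
260 [0.122 0.121 0.121 0.121 0.119] [ 0.4829 -0.3014  0.093 ] [ 0.4835 -0.2955  0.0939]
265 [0.117 0.116 0.117 0.115 0.114] [ 0.4824
[... 357 characters left out ...]
013  0.1101] [ 0.4831 -0.296   0.1131]
290 [0.097 0.108 0.119 0.102 0.097] [ 0.4875 -0.302   0.108 ] [ 0.4848 -0.2963  0.1136]
295 [0.089 0.108 0.121 0.109 0.087] [ 0.4893 -0.3023  0.1085] [ 0.4905 -0.2972  0.1082]
[ 0.49344354 -0.30025655  0.030205  ] [3.14154286e+00 5.01266179e-05 2.95476602e+00] [ 0.42665309 -0.287996    0.20295984] [ 0.06789684 -0.00034997 -0.17275826]
[[ 0.4963 -0.2926  0.064 ]
 [ 0.4953 -0.294   0.067 ]
 [ 0.4973 -0.2968  0.0704]
 [ 0.4927 -0.285   0.0704]
 [ 0.4971 -0.2843  0.0724]
 [ 0.4919 -0.2859  0.0737]
 [ 0.4948 -0.2877  0.0739]
 [ 0.4983 -0.2885  0.0748]
 [ 0.4933 -0.2898  0.0764]
 [ 0.5065 -0.2822  0.077 ]
 [ 0.4912 -0.2867  0.0771]
 [ 0.4987 -0.2875  0.0795]]
```

Depth from both cameras puts the shut fingertips at z ≈ 0.063, although the reported TCP is at 0.030. The real tips are about 33 mm behind the nominal TCP, while x and y agree. The fingers closed above the spindle, so I'll open, go 32 mm lower and grip again.

Emit:
play_rows(fingers=1, series=[{"dp": [0, 0, 0], "angular": [0, 0, 0]}, {"dp": [0, 0, 0], "angular": [0, 0, 0]}, {"dp": [0, 0, 0], "angular": [0, 0, 0]}, {"dp": [0, 0, 0], "angular": [0, 0, 0]}])

```text
time_s: 6.9
tcp_pos: [0.4934, -0.3003, 0.0302]
eef_rot: [3.142, -0.0, 2.955]
contact_force: [0.9, -0.1, -0.3]
width: 0.681
finger_force: 0.0
```

Emit:
play_rows(series=[{"dp": [0, 0, -0.2], "angular": [0, 0, 0]}, {"dp": [0, 0, -0.4], "angular": [0, 0, 0]}, {"dp": [0, 0, -0.4], "angular": [0, 0, 0]}, {"dp": [0, 0, -0.28], "angular": [0, 0, 0]}, {"dp": [0, 0, 0], "angular": [0, 0, 0]}])

```text
time_s: 7.4
tcp_pos: [0.4923, -0.2998, -0.0034]
eef_rot: [3.141, -0.003, 2.955]
contact_force: [0.2, 0.0, 0.0]
width: 1.001
finger_force: 0.0
```

Emit:
play_rows(fingers=-1, series=[{"dp": [0, 0, 0], "angular": [0, 0, 0]}, {"dp": [0, 0, 0], "angular": [0, 0, 0]}, {"dp": [0, 0, 0], "angular": [0, 0, 0]}, {"dp": [0, 0, 0], "angular": [0, 0, 0]}, {"dp": [0, 0, 0], "angular": [0, 0, 0]}])

```text
time_s: 7.9
tcp_pos: [0.4938, -0.2998, -0.0013]
eef_rot: [3.141, 0.0, 2.955]
contact_force: [-0.6, 2.7, 4.5]
width: 0.176
finger_force: 58.4
```

Emit:
play_rows(series=[{"dp": [0, 0, 0], "angular": [0, 0, 0]}, {"dp": [0, 0, 0], "angular": [0, 0, 0]}])

```text
time_s: 8.1
tcp_pos: [0.4938, -0.2998, -0.0012]
eef_rot: [3.141, 0.0, 2.955]
contact_force: [-0.6, 1.8, 6.2]
width: 0.179
finger_force: 58.6
```

Emit:
play_rows(series=[{"dp": [0, 0, 0.2], "angular": [0, 0, 0]}, {"dp": [0, 0, 0.4], "angular": [0, 0, 0]}, {"dp": [0, 0, 0.6], "angular": [0, 0, 0]}, {"dp": [0, 0, 0.8], "angular": [0, 0, 0]}, {"dp": [0, 0, 0], "angular": [0, 0, 0]}])

```text
time_s: 8.6
tcp_pos: [0.4954, -0.3018, 0.0513]
eef_rot: [-3.14, 0.006, 2.954]
contact_force: [-0.3, 0.2, -4.0]
width: 0.179
finger_force: 58.8
```

Run:
```python
from h import *
shot('wrist','w4');shot('scene','s4')
a=cv2.imread('pics/w4.png');b=cv2.imread('pics/s4.png')
cv2.imwrite('pics/m5.png',np.hstack([a[:,120:520],cv2.resize(b[90:230,215:355],(400,400),interpolation=cv2.INTER_CUBIC)]))
o=env.get_obs();print(o['contact_force'],o['torque'],o['width'])
```

```text
[ 0.07914239  0.36231524 -3.72633768] [0.01260548 0.01236301 0.00387805] 0.18192725328489182
```

View pics/m5.png

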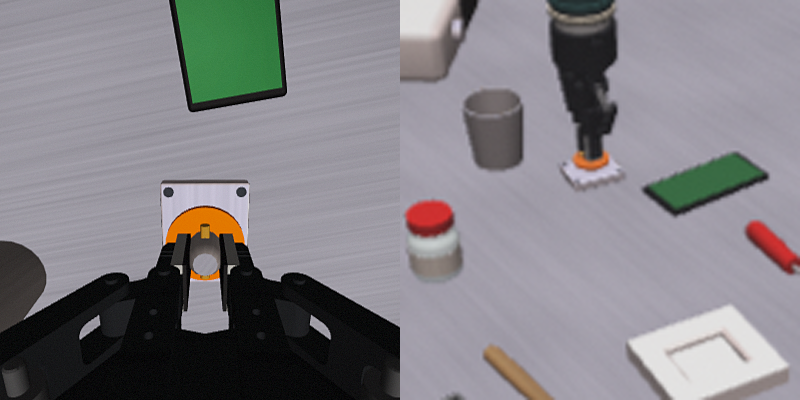

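The unit is in the grip and level: the load is 3.7 N and the flange shows square at (205,240). I'll carry it over the cradle and turn it +2.7°.

Emit:
play_rows(series=[{"dp": [0.1, 0.5, 0.6], "angular": [0, 0, 0.2]}, {"dp": [0.2, 1, 0.6], "angular": [0, 0, 0.2]}, {"dp": [0.2, 1, 0.4], "angular": [0, 0, 0.28]}, {"dp": [0.2, 1, 0], "angular": [0, 0, 0]}, {"dp": [0.2, 1, 0], "angular": [0, 0, 0]}])

```text
time_s: 9.2
tcp_pos: [0.5156, -0.1866, 0.0877]
eef_rot: [3.141, -0.001, 3.002]
contact_force: [0.3, 0.0, -4.3]
width: 0.181
finger_force: 59.1
```

Emit:
play_rows(series=[{"dp": [0.2, 1, 0], "angular": [0, 0, 0]}, {"dp": [0.2, 1, 0], "angular": [0, 0, 0]}, {"dp": [0.2, 1, 0], "angular": [0, 0, 0]}, {"dp": [0.2, 1, 0], "angular": [0, 0, 0]}, {"dp": [0.2, 1, 0], "angular": [0, 0, 0]}])

```text
time_s: 9.7
tcp_pos: [0.5402, -0.0617, 0.0873]
eef_rot: [-3.141, -0.002, 3.002]
contact_force: [1.1, -1.3, -3.4]
width: 0.179
finger_force: 59.1
```

Emit:
play_rows(series=[{"dp": [0.2, 1, 0], "angular": [0, 0, 0]}, {"dp": [0.2, 1, 0], "angular": [0, 0, 0]}, {"dp": [0.2, 0.9, 0], "angular": [0, 0, 0]}, {"dp": [0.2, 0.5, 0], "angular": [0, 0, 0]}, {"dp": [0, 0, 0], "angular": [0, 0, 0]}])

```text
time_s: 10.2
tcp_pos: [0.5611, 0.0243, 0.0875]
eef_rot: [3.141, -0.001, 3.006]
contact_force: [-0.5, -0.3, -4.5]
width: 0.174
finger_force: 59.2
```

```bash
cat > see.py <<'E'
from h import *
import sys
f=sys.argv[1];c=shot('wrist',f);o=env.get_obs();P=cloud(c);print(o['tcp_pos'],np.degrees(o['eef_rot']))
zz=o['tcp_pos'][2]+.0012+.012
m=(abs(P[...,2]-zz)<.006)&(c['depth']>.1)&(c['img'].min(-1)>90)
k=np.zeros_like(m);k[100:300,260:390]=1;m&=k
v,u=np.nonzero(m);p=P[m];A=np.c_[p[:,:2],np.ones(len(p))];pl=np.linalg.lstsq(A,p[:,2],rcond=None)[0]
print('flange',m.sum(),np.median(p[:,2]),zz,'slopes deg',np.degrees(pl[:2]))
q=np.array([ray(c,a,b,zz)[:2]*1000 for a,b in zip(u,v)],np.float32);print(cv2.minAreaRect(q),u.min(),u.max(),v.min(),v.max())
E
python3 see.py w5
```

```text
[0.56068569 0.02226147 0.08762254] [-1.79953578e+02 -4.56852726e-02  1.72091907e+02]
flange 2820 0.09957353946747978 0.10082253637176666 slopes deg [0.03101116 0.06932353]
((559.2989501953125, 24.17628288269043), (51.1854133605957, 62.68081283569336), 82.20262145996094) 280 369 182 280
```

View pics/w5.png

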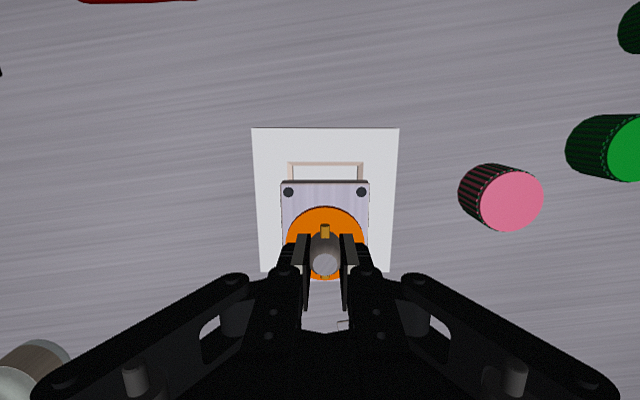

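The picture shows the flange level and squared to the cradle, at about (325,230). It is about 5.5 mm short in x, so I'll shift it and drop to just above the rim.

Emit:
play_rows(series=[{"dp": [0.22, 0, -0.4], "angular": [0, 0, 0]}, {"dp": [0, 0, -0.6], "angular": [0, 0, 0]}, {"dp": [0, 0, -0.7], "angular": [0, 0, 0]}, {"dp": [0, 0, -0.7], "angular": [0, 0, 0]}, {"dp": [0, 0, 0], "angular": [0, 0, 0]}])

```text
time_s: 10.75
tcp_pos: [0.5635, 0.0208, 0.0248]
eef_rot: [-3.139, -0.006, 3.0]
contact_force: [-0.6, 0.0, -2.9]
width: 0.178
finger_force: 59.2
```

```bash
python3 see.py w6
python3 - <<'E'
from h import *
c=load('w6');P=cloud(c);k=np.zeros((400,640),bool);k[60:290,200:440]=1
m=k&(abs(P[...,2]-.0215)<.0035)&(c['img'].min(-1)>130)&(c['depth']>.1);v,u=np.nonzero(m)
q=np.array([ray(c,a,b,.022)[:2]*1000 for a,b in zip(u,v)],np.float32);print('cradle',m.sum(),cv2.minAreaRect(q))
E
```

```text
[0.56470679 0.02087356 0.02625386] [-179.90706696   -0.22060475  171.91450352]
flange 2806 0.03709932822270107 0.03945386001180695 slopes deg [-0.39242787 -0.08434627]
((561.23193359375, 20.717281341552734), (50.7852668762207, 62.056861877441406), 81.96996307373047) 280 369 182 280
cradle 18576 ((555.6012573242188, 25.268413543701172), (119.30831909179688, 109.64189147949219), 82.13553619384766)
```

Emit:
play_rows(series=[{"dp": [0.17, 0.13, 0], "angular": [0, 0, 0]}, {"dp": [0, 0, 0], "angular": [0, 0, 0]}])

```text
time_s: 11.0
tcp_pos: [0.5723, 0.0259, 0.029]
eef_rot: [3.141, 0.003, 3.002]
contact_force: [0.4, 0.0, -3.8]
width: 0.18
finger_force: 59.2
```

```bash
cat >> see.py <<'E'
k[:]=0;k[60:290,200:440]=1
m=k&(abs(P[...,2]-.0215)<.0035)&(c['img'].min(-1)>130)&(c['depth']>.1);v,u=np.nonzero(m)
q=np.array([ray(c,a,b,.022)[:2]*1000 for a,b in zip(u,v)],np.float32);r=cv2.minAreaRect(q);print('cradle',r)
s=(130-r[1][1])/2;print('centre',np.array(r[0])+s*np.array([.99,-.137]),o['contact_force'])
E
python3 see.py w7
```

```text
[0.57191009 0.02577436 0.02901896] [1.79961482e+02 1.18692696e-01 1.72035393e+02]
flange 2793 0.041061844014663285 0.04221895904364406 slopes deg [ 0.23101834 -0.06406247]
((570.4938354492188, 25.77799415588379), (51.033634185791016, 62.872962951660156), 82.11495208740234) 280 369 182 280
cradle ((561.1775512695312, 24.526519775390625), (119.32615661621094, 120.34909057617188), 82.06069946289062)
centre [565.95475143  23.86543248] [ 0.03287357  0.02225505 -4.54984548]
```

Emit:
play_rows(series=[{"dp": [-0.17, -0.07, 0], "angular": [0, 0, 0]}, {"dp": [0, 0, 0], "angular": [0, 0, 0]}, {"dp": [0, 0, 0], "angular": [0, 0, 0]}, {"dp": [0, 0, 0], "angular": [0, 0, 0]}, {"dp": [0, 0, 0], "angular": [0, 0, 0]}])

```text
time_s: 11.55
tcp_pos: [0.5665, 0.0238, 0.0283]
eef_rot: [3.141, 0.0, 3.002]
contact_force: [0.6, -0.4, -4.8]
width: 0.181
finger_force: 59.2
```

```bash
python3 see.py w8
```

```text
[0.56649426 0.02378992 0.02822398] [1.79993949e+02 7.32712550e-03 1.72016880e+02]
flange 2813 0.04036316101796075 0.04142397543076476 slopes deg [-0.02555783  0.0345827 ]
((564.7893676757812, 23.588542938232422), (51.2704963684082, 62.7812385559082), 82.0052719116211) 280 369 182 280
cradle ((558.1228637695312, 24.91341781616211), (119.36441040039062, 114.55310821533203), 82.01113891601562)
centre [565.7690752   23.85530573] [-0.27003918 -1.11516465 -3.72133475]
```

Emit:
play_rows(series=[{"dp": [0.03, 0.01, -0.15], "angular": [0, 0, 0]}, {"dp": [0, 0, -0.15], "angular": [0, 0, 0]}, {"dp": [0, 0, -0.15], "angular": [0, 0, 0]}, {"dp": [0, 0, 0], "angular": [0, 0, 0]}, {"dp": [0, 0, 0], "angular": [0, 0, 0]}])

```text
time_s: 12.1
tcp_pos: [0.567, 0.0239, 0.0167]
eef_rot: [-3.141, -0.0, 3.002]
contact_force: [-1.1, -0.2, -4.4]
width: 0.181
finger_force: 59.1
```

Emit:
play_rows(series=[{"dp": [0, 0, -0.1], "angular": [0, 0, 0]}, {"dp": [0, 0, -0.1], "angular": [0, 0, 0]}, {"dp": [0, 0, 0], "angular": [0, 0, 0]}])

```text
time_s: 12.4
tcp_pos: [0.5669, 0.024, 0.0116]
eef_rot: [-3.141, -0.001, 3.002]
contact_force: [0.6, -0.6, -5.1]
width: 0.18
finger_force: 59.2
```

Emit:
play_rows(series=[{"dp": [0, 0, -0.06], "angular": [0, 0, 0]}, {"dp": [0, 0, 0], "angular": [0, 0, 0]}, {"dp": [0, 0, 0], "angular": [0, 0, 0]}])

```text
time_s: 12.7
tcp_pos: [0.5673, 0.0239, 0.0108]
eef_rot: [3.141, 0.0, 3.002]
contact_force: [-2.4, -1.1, 0.3]
width: 0.177
finger_force: 59.7
```

```bash
python3 see.py w9
```

```text
[0.56725864 0.02394256 0.01077365] [1.7998634e+02 1.1969063e-02 1.7200835e+02]
flange 13664 0.02108069793564865 0.02397365060889543 slopes deg [0.09011486 0.00087516]
((555.7669677734375, 25.178081512451172), (80.67403411865234, 109.89569854736328), 82.00230407714844) 260 389 121 299
cradle ((552.8145751953125, 25.659381866455078), (119.29544067382812, 103.87871551513672), 82.00242614746094)
centre [565.74461102  23.87007388] [-1.86564384 -0.34059818  1.40765761]
```

The load went from −4.5 N to +1.4 N with the underside at about 12 mm, so the unit is on the pocket floor. I'll release it and rise.

Emit:
play_rows(fingers=1, series=[{"dp": [0, 0, 0], "angular": [0, 0, 0]}, {"dp": [0, 0, 0], "angular": [0, 0, 0]}, {"dp": [0, 0, 0], "angular": [0, 0, 0]}, {"dp": [0, 0, 0], "angular": [0, 0, 0]}, {"dp": [0, 0, 0], "angular": [0, 0, 0]}])

```text
time_s: 13.25
tcp_pos: [0.5673, 0.024, 0.0105]
eef_rot: [3.142, 0.0, 3.002]
contact_force: [-0.2, 0.1, -0.2]
width: 0.993
finger_force: 0.0
```

Emit:
play_rows(series=[{"dp": [0, 0, 0.5], "angular": [0, 0, 0]}, {"dp": [0, 0, 1], "angular": [0, 0, 0]}, {"dp": [0, 0, 1], "angular": [0, 0, 0]}, {"dp": [-0.5, 0, 1], "angular": [0, 0, 0]}, {"dp": [-1, 0, 1], "angular": [0, 0, 0]}])

```text
time_s: 13.75
tcp_pos: [0.5309, 0.0238, 0.1249]
eef_rot: [-3.142, 0.003, 3.002]
contact_force: [-0.1, 1.0, 0.4]
width: 0.999
finger_force: 0.0
```

Emit:
play_rows(series=[{"dp": [-0.5, 0, 0.5], "angular": [0, 0, 0]}, {"dp": [0, 0, 0], "angular": [0, 0, 0]}, {"dp": [0, 0, 0], "angular": [0, 0, 0]}, {"dp": [0, 0, 0], "angular": [0, 0, 0]}])

```text
time_s: 14.15
tcp_pos: [0.5176, 0.024, 0.1351]
eef_rot: [-3.141, 0.0, 3.002]
contact_force: [-0.4, -0.4, 0.4]
width: 1.004
finger_force: 0.0
```

```bash
cat > seat.py <<'E'
from h import *
import sys
c=shot('wrist',sys.argv[1]);P=cloud(c);o=env.get_obs();print(o['tcp_pos'],o['width'],o['time_s'])
h=cv2.cvtColor(c['img'],cv2.COLOR_RGB2HSV);g=c['img'].min(-1).astype(int);ok=c['depth']>.05
def near(x,y,r): return (np.hypot(P[...,0]-x,P[...,1]-y)<r)&ok
C=(.566,.024)
def fit(m,z):
    v,u=np.nonzero(m);return np.array([ray(c,a,b,z)[:2]*1000 for a,b in zip(u,v)],np.float32)
m=near(*C,.095)&(P[...,2]>.017)&(g>130);r=fit(m,.022);print('cradle',cv2.minAreaRect(r))
m=near(*C,.05)&(h[...,0]<22)&(h[...,1]>170);print('plate',m.sum(),cv2.fitEllipse(cv2.convexHull(fit(m,.038))),np.median(P[m][:,2]))
b=c['img'].astype(int);m=near(*C,.05)&(b[...,2]-b[...,0]>8)&(h[...,1]<60)&(P[...,2]<.032)&(P[...,2]>.016)
p=P[m];A=np.c_[p[:,:2],np.ones(len(p))];pl=np.linalg.lstsq(A,p[:,2],rcond=None)[0]
print('flange',m.sum(),cv2.minAreaRect(fit(m,.024)),np.median(p[:,2]),np.degrees(pl[:2]))
m=near(*C,.05)&(P[...,2]>.054);print('spindle',m.sum(),P[m].mean(0) if m.any() else '')
E
python3 seat.py x1
```

```text
[0.51740766 0.02394454 0.13483734] 1.0041266567991445 14.2
cradle ((569.220703125, 16.373672485351562), (298.8062438964844, 140.15211486816406), 82.0152816772461)
plate 1022 ((566.018798828125, 23.773433685302734), (43.11485290527344, 43.584110260009766), 99.1652603149414) 0.0369160046551299
flange 999 ((563.9469604492188, 24.09626007080078), (65.22362518310547, 70.176513671875), 82.0761947631836) 0.022893459172907082 [-0.02595884  0.22436071]
spindle 230 [0.56509662 0.02370162 0.05755268]
```

The unit is seated: flange top at 24 mm, level within 0.2°, centre (0.566, 0.0238). Next is the collar, turning the tool −82° on the way so the fingers close along x, clear of the pink and blue caps.

Emit:
play_rows(series=[{"dp": [0.1, 0.5, 0.4], "angular": [0, 0, -0.5]}, {"dp": [0.1, 0.8, 0.4], "angular": [0, 0, -1]}, {"dp": [0.1, 0.8, 0], "angular": [0, 0, -1]}, {"dp": [0.1, 0.8, 0], "angular": [0, 0, -1]}, {"dp": [0.1, 0.8, 0], "angular": [0, 0, -1]}])

```text
time_s: 14.7
tcp_pos: [0.5299, 0.1171, 0.1546]
eef_rot: [-3.14, -0.0, 2.685]
contact_force: [0.2, -0.4, -0.1]
width: 1.0
finger_force: 0.0
```

Emit:
play_rows(series=[{"dp": [0.1, 0.8, 0], "angular": [0, 0, -1]}, {"dp": [0.1, 0.8, 0], "angular": [0, 0, -1]}, {"dp": [0.1, 0.8, 0], "angular": [0, 0, -1]}, {"dp": [0.1, 0.8, 0], "angular": [0, 0, -1]}, {"dp": [0.1, 0.8, 0], "angular": [0, 0, -1]}])

```text
time_s: 15.2
tcp_pos: [0.5424, 0.2171, 0.1544]
eef_rot: [-3.14, 0.0, 2.336]
contact_force: [-0.6, -0.4, -0.5]
width: 1.004
finger_force: 0.0
```

Emit:
play_rows(series=[{"dp": [0.1, 0.8, 0], "angular": [0, 0, -1]}, {"dp": [0.1, 0.8, 0], "angular": [0, 0, -1]}, {"dp": [0.06, 0.8, 0], "angular": [0, 0, -1]}, {"dp": [0, 0.8, 0], "angular": [0, 0, -1]}, {"dp": [0, 0.14, 0], "angular": [0, 0, -1]}])

```text
time_s: 15.7
tcp_pos: [0.5482, 0.3031, 0.1538]
eef_rot: [-3.14, 0.0, 1.991]
contact_force: [0.2, 0.7, -0.3]
width: 0.995
finger_force: 0.0
```

Emit:
play_rows(series=[{"dp": [0, 0, 0], "angular": [0, 0, -1]}, {"dp": [0, 0, 0], "angular": [0, 0, -1]}, {"dp": [0, 0, 0], "angular": [0, 0, -1]}, {"dp": [0, 0, 0], "angular": [0, 0, -1]}, {"dp": [0, 0, 0], "angular": [0, 0, -1]}])

```text
time_s: 16.2
tcp_pos: [0.5488, 0.2998, 0.1542]
eef_rot: [-3.141, 0.002, 1.638]
contact_force: [0.5, -0.4, -0.3]
width: 1.001
finger_force: 0.0
```

Emit:
play_rows(series=[{"dp": [0, 0, 0], "angular": [0, 0, -1]}, {"dp": [0, 0, 0], "angular": [0, 0, 0]}, {"dp": [0, 0, 0], "angular": [0, 0, 0]}, {"dp": [0, 0, 0], "angular": [0, 0, 0]}])

```text
time_s: 16.6
tcp_pos: [0.5487, 0.2999, 0.155]
eef_rot: [-3.141, 0.001, 1.572]
contact_force: [0.3, -0.6, -0.1]
width: 1.002
finger_force: 0.0
```

```bash
cat > col.py <<'E'
from h import *
import sys
c=shot('wrist',sys.argv[1]);P=cloud(c);o=env.get_obs();print(o['tcp_pos'],np.degrees(o['eef_rot']),o['qpos'].round(2),o['time_s'])
h=cv2.cvtColor(c['img'],cv2.COLOR_RGB2HSV);g=(h[...,0]>45)&(h[...,0]<80)&(h[...,1]>150)&(c['depth']>.05)
n,l,st,ce=cv2.connectedComponentsWithStats((g&(P[...,2]>.025)).astype(np.uint8))
for i in range(1,n):
    if st[i,4]<150: continue
    m=l==i;zt=np.percentile(P[m][:,2],95);t=m&(abs(P[...,2]-zt)<.006)
    v,u=np.nonzero(t);q=np.array([ray(c,a,b,zt+.0012)[:2]*1000 for a,b in zip(u,v)],np.float32)
    print(st[i],zt,cv2.minEnclosingCircle(q),cv2.fitEllipse(cv2.convexHull(q)))
E
python3 col.py y1
```

```text
[0.54876043 0.2998919  0.15518809] [-1.79990772e+02  2.10302681e-02  9.00614372e+01] [-1.11  0.57  0.78  1.75 -0.46  1.02 -0.16] 16.65
[ 221  167   39   37 1065] 0.030871402496543965 ((459.7786560058594, 299.6915588378906), 20.105199813842773) ((459.845458984375, 299.549072265625), (38.48466110229492, 40.30214309692383), 119.65403747558594)
[ 301  187   48   49 1803] 0.03997721534270439 ((549.0127563476562, 272.1023254394531), 25.9046573638916) ((548.9782104492188, 272.0148010253906), (50.388710021972656, 51.230987548828125), 178.8919677734375)
```

Run:
```python
from h import *
for f,tz in(('y1',.155),('w5',.0876),('w3',.0302)):
    c=load(f);P=cloud(c)
    m=(c['img'].max(-1)<75)&(c['depth']>.05)&(c['depth']<.17);m[:200]=0
    z=np.sort(P[m][:,2]);print(f,m.sum(),(z[[0,5,20,60,150]]-tz).round(4))
t=shot('top','t2');h=cv2.cvtColor(t['img'],cv2.COLOR_RGB2HSV);k=np.zeros((400,640),bool);k[172:229,300:352]=1
v,u=np.nonzero(k&(h[...,0]<22)&(h[...,1]>150));print('top plate',len(u),ray(t,u.mean(),v.mean(),.038))
```

```text
y1 51845 [0.0425 0.043  0.0437 0.0448 0.0467]
w5 52314 [0.0236 0.0242 0.0251 0.0303 0.035 ]
w3 54678 [0.013  0.0134 0.024  0.0248 0.0261]
top plate 96 [0.56690798 0.02559898 0.038     ]
```

Emit:
play_rows(series=[{"dp": [0, -0.6, 0], "angular": [0, 0, 0]}, {"dp": [0.01, -0.57, -0.5], "angular": [0, 0, 0]}, {"dp": [0, 0, -1], "angular": [0, 0, 0]}, {"dp": [0, 0, -1], "angular": [0, 0, 0]}, {"dp": [0, 0, -1], "angular": [0, 0, 0]}])

```text
time_s: 17.2
tcp_pos: [0.5491, 0.2693, 0.0675]
eef_rot: [3.141, -0.0, 1.57]
contact_force: [1.1, 1.0, -0.3]
width: 1.003
finger_force: 0.0
```

Emit:
play_rows(series=[{"dp": [0, 0, -1], "angular": [0, 0, 0]}, {"dp": [0, 0, -0.6], "angular": [0, 0, 0]}, {"dp": [0, 0, 0], "angular": [0, 0, 0]}, {"dp": [0, 0, 0], "angular": [0, 0, 0]}])

```text
time_s: 17.6
tcp_pos: [0.5496, 0.2702, 0.0286]
eef_rot: [3.141, 0.0, 1.571]
contact_force: [-0.5, -0.3, 0.4]
width: 0.999
finger_force: 0.0
```

```bash
python3 col.py y2
```

```text
[0.54993412 0.27060437 0.02913176] [ 1.79901697e+02 -3.65894115e-02  8.99949174e+01] [-0.99  0.71  0.66  1.84 -0.59  0.8  -0.02] 17.65
[ 143  153   68   64 3279] 0.03078378610583201 ((460.5438537597656, 299.7837219238281), 20.551855087280273) ((460.78759765625, 299.33258056640625), (38.677452087402344, 41.233802795410156), 114.03058624267578)
[ 282  188   84   84 5358] 0.03987155241818672 ((548.7592163085938, 272.1372375488281), 25.885427474975586) ((549.1564331054688, 272.09100341796875), (50.1624755859375, 51.57620620727539), 1.5173780918121338)
```

Emit:
play_rows(series=[{"dp": [-0.02, 0, -0.6], "angular": [0, 0, 0]}, {"dp": [0, 0, -0.7], "angular": [0, 0, 0]}, {"dp": [0, 0, -0.6], "angular": [0, 0, 0]}, {"dp": [0, 0, -0.22], "angular": [0, 0, 0]}, {"dp": [0, 0, 0], "angular": [0, 0, 0]}])

```text
time_s: 18.15
tcp_pos: [0.5476, 0.27, -0.0266]
eef_rot: [-3.14, 0.002, 1.571]
contact_force: [0.6, -0.0, -0.3]
width: 0.998
finger_force: 0.0
```

Emit:
play_rows(fingers=-1, series=[{"dp": [0, 0, 0], "angular": [0, 0, 0]}, {"dp": [0, 0, 0], "angular": [0, 0, 0]}, {"dp": [0, 0, 0], "angular": [0, 0, 0]}, {"dp": [0, 0, 0], "angular": [0, 0, 0]}])

```text
time_s: 18.55
tcp_pos: [0.549, 0.271, -0.024]
eef_rot: [3.141, -0.001, 1.571]
contact_force: [-1.0, -0.4, 5.5]
width: 0.585
finger_force: 62.7
```

```bash
python3 col.py y3
```

```text
[ 0.54900847  0.27097013 -0.02400385] [ 1.79940585e+02 -5.22817812e-02  9.00103800e+01] [-0.95  0.78  0.6   1.85 -0.66  0.72  0.03] 18.6
[  70  168   98   88 6410] 0.030708893644172845 ((461.5727844238281, 299.70953369140625), 20.97492218017578) ((461.4383850097656, 299.615966796875), (38.67072677612305, 41.845558166503906), 113.88307189941406)
[  267   216   117   118 10269] 0.039875600271774066 ((549.39794921875, 272.9678955078125), 26.111886978149414) ((549.4078979492188, 272.8496398925781), (49.8339729309082, 52.35392379760742), 0.00710040470585227)
```

Emit:
play_rows(series=[{"dp": [0, 0, 0.3], "angular": [0, 0, 0]}, {"dp": [0, 0, 0.8], "angular": [0, 0, 0]}, {"dp": [0, 0, 0.9], "angular": [0, 0, 0]}, {"dp": [0, -0.4, 0.9], "angular": [0, 0, 0]}, {"dp": [0, -0.8, 0.46], "angular": [0, 0, 0]}])

```text
time_s: 19.1
tcp_pos: [0.549, 0.2423, 0.0607]
eef_rot: [3.139, -0.002, 1.574]
contact_force: [1.2, 0.5, -2.3]
width: 0.586
finger_force: 62.6
```

Emit:
play_rows(series=[{"dp": [0.1, -1, 0], "angular": [0, 0, 0]}, {"dp": [0.1, -1, 0], "angular": [0, 0, 0]}, {"dp": [0.1, -1, 0], "angular": [0, 0, 0]}, {"dp": [0.1, -1, 0], "angular": [0, 0, 0]}, {"dp": [0.1, -1, 0], "angular": [0, 0, 0]}])

```text
time_s: 19.6
tcp_pos: [0.5602, 0.1132, 0.0588]
eef_rot: [-3.141, 0.001, 1.57]
contact_force: [-0.1, -1.0, -2.1]
width: 0.587
finger_force: 62.6
```

Emit:
play_rows(series=[{"dp": [0.1, -1, 0], "angular": [0, 0, 0]}, {"dp": [0.1, -1, 0], "angular": [0, 0, 0]}, {"dp": [0, -1, 0], "angular": [0, 0, 0]}, {"dp": [0, -0.7, 0], "angular": [0, 0, 0]}, {"dp": [0, 0, 0], "angular": [0, 0, 0]}])

```text
time_s: 20.1
tcp_pos: [0.565, 0.0184, 0.0591]
eef_rot: [-3.141, 0.002, 1.565]
contact_force: [-0.6, -1.0, -2.0]
width: 0.584
finger_force: 62.6
```

Emit:
play_rows(series=[{"dp": [0, 0, 0], "angular": [0, 0, 0]}, {"dp": [0, 0, 0], "angular": [0, 0, 0]}])

```text
time_s: 20.3
tcp_pos: [0.5656, 0.0242, 0.0587]
eef_rot: [-3.141, -0.001, 1.572]
contact_force: [-0.3, 0.5, -0.9]
width: 0.581
finger_force: 62.6
```

Run:
```python
from h import *
o=env.get_obs();print(o['tcp_pos'],np.degrees(o['eef_rot']),o['width'],o['contact_force'],o['torque'])
c=shot('wrist','z1');P=cloud(c);h=cv2.cvtColor(c['img'],cv2.COLOR_RGB2HSV);g=(h[...,0]>45)&(h[...,0]<80)&(h[...,1]>150)&(c['depth']>.05)
zt=o['tcp_pos'][2]+.024+.04
t=g&(abs(P[...,2]-zt)<.006)&(np.hypot(P[...,0]-.567,P[...,1]-.024)<.04)
v,u=np.nonzero(t);q=np.array([ray(c,a,b,zt)[:2]*1000 for a,b in zip(u,v)],np.float32)
p=P[t];A=np.c_[p[:,:2],np.ones(len(p))];print('collar',cv2.fitEllipse(cv2.convexHull(q)),np.median(p[:,2]),zt,np.degrees(np.linalg.lstsq(A,p[:,2],rcond=None)[0][:2]))
m=(np.hypot(P[...,0]-.566,P[...,1]-.024)<.1)&(P[...,2]>.018)&(P[...,2]<.026)&(c['img'].min(-1)>120)&(c['depth']>.05)
v,u=np.nonzero(m);q=np.array([ray(c,a,b,.022)[:2]*1000 for a,b in zip(u,v)],np.float32);print('cradle',cv2.minAreaRect(q))
t=shot('top','t3');h=cv2.cvtColor(t['img'],cv2.COLOR_RGB2HSV)
```

```text
[0.56562947 0.02418866 0.05874433] [-1.79971038e+02 -3.58038786e-02  9.00779097e+01] 0.5808047841581638 [-0.31431219  0.52469524 -0.87622103] [ 0.00205407 -0.02134533  0.02355412]
collar ((565.9358520507812, 25.419357299804688), (51.93913269042969, 53.674713134765625), 82.16192626953125) 0.12163122508182693 0.12274433333118664 [ 0.0073653  -0.79652703]
cradle ((565.9927978515625, 26.805103302001953), (114.98058319091797, 129.3310546875), 82.08987426757812)
```

Emit:
play_rows(series=[{"dp": [0.02, -0.03, -0.2], "angular": [0, 0, 0]}, {"dp": [0, 0, -0.3], "angular": [0, 0, 0]}, {"dp": [0, 0, -0.3], "angular": [0, 0, 0]}, {"dp": [0, 0, -0.3], "angular": [0, 0, 0]}, {"dp": [0, 0, 0], "angular": [0, 0, 0]}])

```text
time_s: 20.9
tcp_pos: [0.5654, 0.0224, 0.03]
eef_rot: [-3.139, 0.0, 1.571]
contact_force: [-0.9, -0.7, -1.8]
width: 0.587
finger_force: 62.6
```

Emit:
play_rows(series=[{"dp": [0, 0, -0.1], "angular": [0, 0, 0]}, {"dp": [0, 0, -0.1], "angular": [0, 0, 0]}, {"dp": [0, 0, -0.05], "angular": [0, 0, 0]}, {"dp": [0, 0, 0], "angular": [0, 0, 0]}])

```text
time_s: 21.3
tcp_pos: [0.5664, 0.0225, 0.0251]
eef_rot: [-3.142, 0.0, 1.571]
contact_force: [-0.3, -1.2, -2.0]
width: 0.586
finger_force: 62.6
```

Emit:
play_rows(series=[{"dp": [0, 0, -0.05], "angular": [0, 0, 0]}, {"dp": [0, 0, -0.03], "angular": [0, 0, 0]}, {"dp": [0, 0, 0], "angular": [0, 0, 0]}])

```text
time_s: 21.6
tcp_pos: [0.5668, 0.0225, 0.0239]
eef_rot: [3.141, -0.001, 1.571]
contact_force: [-1.7, 0.0, 5.1]
width: 0.584
finger_force: 63.4
```

Emit:
play_rows(series=[{"dp": [0, 0, 0], "angular": [0, 0, 0.8]}, {"dp": [0, 0, 0], "angular": [0, 0, 0.8]}, {"dp": [0, 0, 0], "angular": [0, 0, 0.8]}, {"dp": [0, 0, 0], "angular": [0, 0, 0]}])

```text
time_s: 22.0
tcp_pos: [0.5674, 0.0224, 0.0239]
eef_rot: [3.139, -0.0, 1.738]
contact_force: [0.1, 0.1, 2.0]
width: 0.586
finger_force: 62.9
```

Emit:
play_rows(series=[{"dp": [0, 0, -0.03], "angular": [0, 0, 0.8]}, {"dp": [0, 0, 0], "angular": [0, 0, 0.8]}, {"dp": [0, 0, 0], "angular": [0, 0, 0.8]}, {"dp": [0, 0, 0], "angular": [0, 0, 0]}])

```text
time_s: 22.4
tcp_pos: [0.5668, 0.023, 0.0226]
eef_rot: [3.141, -0.001, 1.905]
contact_force: [0.4, 1.7, 0.0]
width: 0.58
finger_force: 62.6
```

Emit:
play_rows(series=[{"dp": [0, 0, -0.06], "angular": [0, 0, 0]}, {"dp": [0, 0, 0], "angular": [0, 0, 0]}, {"dp": [0, 0, 0], "angular": [0, 0, 0]}])

```text
time_s: 22.7
tcp_pos: [0.5665, 0.0228, 0.0207]
eef_rot: [3.142, 0.0, 1.906]
contact_force: [1.4, 1.7, -0.6]
width: 0.584
finger_force: 62.6
```

The collar has dropped past the pin-rest height with no resistance, so a keyway is over the pin. I'll press down onto the spring.

Emit:
play_rows(series=[{"dp": [0, 0, -0.1], "angular": [0, 0, 0]}, {"dp": [0, 0, -0.1], "angular": [0, 0, 0]}, {"dp": [0, 0, 0], "angular": [0, 0, 0]}])

```text
time_s: 23.0
tcp_pos: [0.566, 0.0224, 0.0154]
eef_rot: [-3.141, 0.0, 1.906]
contact_force: [0.7, 1.0, -3.1]
width: 0.581
finger_force: 62.5
```

Emit:
play_rows(series=[{"dp": [0, 0, -0.1], "angular": [0, 0, 0]}, {"dp": [0, 0, -0.1], "angular": [0, 0, 0]}, {"dp": [0, 0, 0], "angular": [0, 0, 0]}])

```text
time_s: 23.3
tcp_pos: [0.5663, 0.0223, 0.0108]
eef_rot: [-3.141, -0.0, 1.906]
contact_force: [-0.0, 1.4, 2.0]
width: 0.586
finger_force: 63.0
```

Emit:
play_rows(series=[{"dp": [0, 0, -0.1], "angular": [0, 0, 0]}, {"dp": [0, 0, -0.1], "angular": [0, 0, 0]}, {"dp": [0, 0, 0], "angular": [0, 0, 0]}])

```text
time_s: 23.6
tcp_pos: [0.5663, 0.0223, 0.0059]
eef_rot: [-3.141, -0.0, 1.906]
contact_force: [-1.8, 1.5, 4.6]
width: 0.586
finger_force: 63.2
```

Emit:
play_rows(series=[{"dp": [0, 0, -0.06], "angular": [0, 0, 0]}, {"dp": [0, 0, -0.04], "angular": [0, 0, 0]}, {"dp": [0, 0, 0], "angular": [0, 0, 0]}])

```text
time_s: 23.9
tcp_pos: [0.5663, 0.0223, 0.0039]
eef_rot: [-3.141, -0.0, 1.906]
contact_force: [-2.4, 1.4, 8.7]
width: 0.585
finger_force: 63.6
```

Emit:
play_rows(series=[{"dp": [0, 0, -0.05], "angular": [0, 0, 0]}, {"dp": [0, 0, -0.03], "angular": [0, 0, 0]}, {"dp": [0, 0, 0], "angular": [0, 0, 0]}, {"dp": [0, 0, 0], "angular": [0, 0, 0]}])

```text
time_s: 24.3
tcp_pos: [0.5664, 0.0224, 0.0037]
eef_rot: [3.141, -0.002, 1.906]
contact_force: [-8.6, 2.7, 25.6]
width: 0.586
finger_force: 65.3
```

Run:
```python
from h import *
o=env.get_obs();print(o['tcp_pos'],o['contact_force'],o['torque'],o['width'],o['finger_force'])
c=shot('wrist','f1');P=cloud(c);h=cv2.cvtColor(c['img'],cv2.COLOR_RGB2HSV);g=(h[...,0]>45)&(h[...,0]<80)&(h[...,1]>150)&(c['depth']>.05)
d=g&(np.hypot(P[...,0]-.566,P[...,1]-.024)<.04)
zt=np.median(P[d][:,2]);t=d&(abs(P[...,2]-.068)<.006);p=P[t];A=np.c_[p[:,:2],np.ones(len(p))]
print('collar top z',np.median(p[:,2])+.0012,t.sum(),np.degrees(np.linalg.lstsq(A,p[:,2],rcond=None)[0][:2]),p.mean(0))
m=(np.hypot(P[...,0]-.566,P[...,1]-.024)<.09)&(P[...,2]>.018)&(P[...,2]<.026)&(c['img'].min(-1)>120)&(c['depth']>.05);print('cradle z',np.median(P[m][:,2])+.0012)
s=shot('scene','f2')
cv2.imwrite('pics/m9.png',np.hstack([cv2.imread('pics/f1.png')[:,120:520],cv2.resize(s['img'][120:260,250:390][:,:,::-1],(400,400),interpolation=cv2.INTER_CUBIC)]))
```

```text
[0.56638581 0.02238385 0.00372105] [-8.61024874  2.6962055  25.60802829] [0.31397112 1.91129477 0.05194266] 0.5857003875948303 65.33877517911606
collar top z 0.06796290813362488 9871 [ 0.20574726 -0.57581774] [0.56625195 0.02342754 0.0666763 ]
cradle z 0.022178235115087284
```

View pics/m9.png

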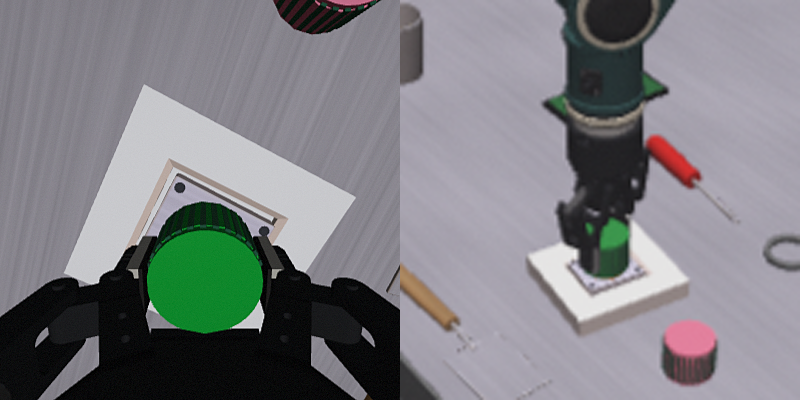

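The last view shows the collar at (205,280) square over the seated unit. Its top is at 68.0 mm, which is the 12 mm floor plus the 56 mm home height. The push is on the stop at 26 N.

```bash
python3 -c "
from station import sign_off
print(sign_off())"
```

```text
the job is handed in; nothing more can be done
None
```

The job is handed in at about 24 s of the 61 s allowed: the bearing unit is seated level in the pocket and released, and the green collar is over the cross-pin, fully down and still held there with about 26 N; one early grip closed above the spindle and was redone.

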